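# Brake the tape unwinder and hold its tension arm open for threading

## Task

I want to thread new tape on the bench tape unwinder: take the mallet by its handle and drive the unwinder's brake peg fully down with it, head onto its boss, without pushing the peg with the gripper itself. Then set the mallet back down on the bench, off the unwinder, and let go of it. Finally wind the spring-loaded tension arm forward against its spring right to its stop, and finish while still holding it there; leave the pot, the foam box and the spare roll where they are.

Things in the scene. Friction and masses are not known exactly. Their poses are not given: they have to be found in the camera images.
- unwinder: Tape unwinder, bolted down: grey plate 270 x 220 x 12 mm; origin: centre of its underside, z up, front (-x) towards the robot. On it, in its frame (mm): yellow tape roll lying flat, 110 across, top 68 high (hub 74), at (70, 30); round boss 26 across, top 70 high, with the brake peg, at (35, -85); tension arm pivot at (-45, 60), two stop pins 45 high beside it.
- brake_peg (a joint): Brake peg travel, m: 0 up, 0.018 fully down, head on the boss; starts up to 3 mm down. Upright steel peg, flat round head 30 mm across, 8 thick, its top 96 mm above the bench when up, 78 when down. Sprung, but a friction sleeve keeps it where it is driven; moving it takes 7 to 10 N.
- brake_peg_top (a point): Centre of the top of the brake peg's head (moves with the peg).
- tension_arm (a joint): Angle of the tension arm, rad: 0 at rest, pointing from its pivot along the unwinder's -y; grows clockwise seen from above, forward to the unwinder's -x (robot's side); 1.4 at the stop. A spring always pulls it back to 0: about 2 N at the roller at rest, 7 N at the stop.
- roller_top (a point): Centre of the top of the tension arm's roller, 89 mm above the bench (moves with the arm). The arm is a flat aluminium bar 18 mm wide, its top 33 mm above the bench; at its end, 115 mm from the pivot axis, stands the grey upright roller, 20 mm in diameter, from the bar up to 89 mm, with a 26 mm collar around its lowest 5 mm.
- pivot_axis (a point): A point on the vertical pivot axis of the tension arm, 27 mm above the bench; fixed to the unwinder. The black round pivot body about it is 42 mm in diameter, top 51 mm above the bench.
- mallet: Mallet, about 0.42 kg, black rubber head, wooden handle, standing on one striking face so that the handle is level. Head: cylinder 56 mm across, 80 high; origin: centre of its lower face, z up. The handle leaves along the mallet's -x, axis 40 mm high, 24 wide, 26 high, ending 205 mm from the head's axis. It stands left or right of the unwinder, the pot on the other side.
- mallet_grip (a point): Point on the mallet's handle axis 60 mm from the head's axis and 40 mm above the lower striking face: a good place to grip the handle across (24 mm).
- pot: Bystander: small blue-glazed ceramic pot, 90 mm across at its widest and 88 mm high, origin at the centre of its underside.
- foam_box: Bystander: white foam box with yellow tape bands, 120 x 150 x 90 mm high, origin at the centre of its underside.
- spare_roll: Bystander: spare roll of yellow tape lying flat, 110 mm across and 48 mm high, origin at the centre of its underside.
Things that resemble listed ones, but are neither listed nor needed, are in the scene too. There is more than one size of the mallet; the one meant has the size given above.

How it is judged (in metres and radians):
On the way, in this order (a step that is already met when the one before it is completed fails the run):
1. the brake peg is fully down, driven by the mallet (value of joint brake_peg above 0.0155 m and contact force between mallet and brake_peg above 0.3 N and contact force between the fingers and mallet above 0.5 N).
2. the mallet is back on the bench, off the unwinder, and let go (height (world z) of mallet_grip below 0.05 m and contact force between the fingers and mallet below 0.1 N and contact force between mallet and unwinder below 0.1 N and linear speed of mallet below 0.05 m/s), for 0.2 s.
At the end, for the whole second after the job is handed in: The tension arm is within 0.07 rad (4 degrees) of its stop and the fingers hold it there (more than 2 N); the brake peg is within 2.5 mm of fully down; the mallet lies or stands at rest on the bench (its grip point lower than 50 mm), untouched by the robot and not touching the unwinder (value of joint tension_arm above 1.33 rad and contact force between the fingers and tension_arm above 2 N and value of joint brake_peg above 0.0155 m and height (world z) of mallet_grip below 0.05 m and contact force between each of the fingers, the arm and mallet below 0.1 N and contact force between mallet and unwinder below 0.1 N and linear speed of mallet below 0.03 m/s); the arm keeps its last pose, push and grip.
It fails at once if the robot pushes the brake peg itself instead of with the mallet (contact force between any of the fingers, the arm and brake_peg above 1 N).
It fails at once if a bystander is moved by more than 40 mm (distance of any of pot, foam_box, spare_roll from where it was at the start of the episode above 0.04 m).
It fails at once if the pot is tipped over (angle between pot's own z axis and vertical above 0.5 rad).
It also fails if it takes over 58 s, if anything falls off the work surface, if the arm or the gripper's body presses on something with over 40 N, if the wrist force passes 120 N, or if a joint passes its speed limit or range.

## Robot

A 6-joint arm with a two-finger parallel gripper is mounted at the origin on the work surface. World frame = base frame: x ahead of the robot, y to its left, z up, the work surface at z = 0. Lengths are in mm, angles in rad, forces in N, time in s.
With the tool pointing down it reaches from about 350 to 1000 mm from the base axis. Payload 7.1 kg.
Tool frame: the origin (TCP) lies at the very end of the fingers, on their centre line; the grasp point (between the pads) lies 19 mm behind it; z points along the fingers, y is the line along which they close (so a half turn about z gives the same grasp; the last joint's range is limited). The gripper opens to 85 mm and grips with 20 to 120 N. Pads are 22 mm wide; open, the fingers measure 114 mm over their backs; the gripper's body (76 mm by 85 mm) begins 54 mm behind the grasp point. The pads swing forward as they close: fully open they stand 13 mm farther back than shut.
Start: joints at [1.174, 0.423, 1.63, -0, 1.089, -0.019], TCP at [230.516, 580.919, 231.319] pointing down, gripper open.
Joint ranges: [-3, 3], [-0.9, 2.11], [0.09, 2.58], [-1.31, 4.45], [0.11, 2.69], [-2.54, 2.54]. Speed limits (rad/s): [2.39, 2.39, 3.01, 3.14, 3.14, 3.14].

## Interface

Orientations are given as a rotation vector (axis times angle).
In Python, from bench import r, eyes, ticket, find_in, regions_of gives the robot as it stands. The module is installed in compiled form; this text tells all that it offers.
- The arm moves only by the shell command python3 -m inch 'ROWS' [FORCE]. ROWS is JSON, a list of rows, each an object with "translation": the shift along the tool's x, y, z in units of 0.5 m (1.0 is 0.5 m), a list of three; "delta_rot": the turn, a rotation vector about the tool's x, y, z in units of pi/4 rad (1.0 is pi/4 rad), a list of three; "jaw": the closure, from -1 (fully open) to 1 (shut). In form: [{"translation": [tx, ty, tz], "delta_rot": [rx, ry, rz], "jaw": jaw}, ...]. A call has 1 to 10 rows; each row is the pose to reach, as a shift and turn from the pose commanded when the call began, along the tool's axes at that moment; what a row does not reach only later rows make up. A row lasts 1/12 s, in which the tool goes at most 41.7 mm and 7.16 degrees, less where a joint would pass 70% of its speed; a pose out of reach is approached as far as the arm can. A call with a number of a shift or a turn outside -1 to 1 is refused whole. A call with a gripper value outside its range is refused whole. The fingers move at their own pace and stop on an object; FORCE is the grip in N (left out, the last holds). Time passes only in rows, so rows that repeat a pose let the fingers close. It gives the time, the measured TCP pose, the force, the opening and the grip force at its end, in the units of the state.
- r.get_obs(): the state, without advancing time (a new reading comes with each control period).
- eyes.snapshot(name): name is "scene" or "top" or "wrist"; returns a dict with "img" (420x560x3 uint8, blue, green, red), "z_map" (420x560 float32, mm along the optical axis (not along the pixel's ray), 0 where there is no reading), "intrinsics" (3x3 intrinsics, pixels), "rvec" (rotation vector, rad) and "tvec" (3), from world to camera coordinates, as OpenCV has them. Camera axes: x right, y down, z forward; pixel columns grow to the right and rows downward; lengths in mm; the calibration is good to about 2 mm. A picture is of the moment at which its call begins.
- ticket.job_done(): hands the job in; it is judged then, once.
Trained networks look in a picture, given as the dict that the camera call returned (one of the last four; its "shot" number tells which), for a name from the list of things; names that differ only in an ending like _2 or _b are one class to them, and where a whole thing is asked for, a point or a joint stands for the part that bears it (a point fixed in the world has none). Each returns a list of dicts, best first, with "p" (0 to 1); they miss things now and then, are a little off and sometimes report something else, mostly with a low value. They report only what shows in the picture. A call takes as long as a camera call. They do not tell look-alikes from the thing itself.
- find_in(picture, thing): "box" ([left, top, right, bottom] in pixels, round what is visible of it).
- regions_of(picture, thing): "pixels" (420x560 bool, what is visible of it) and "box" ([left, top, right, bottom] in pixels, round what is visible of it).
The state is a dict: "time_s": time; "joint_positions": joint angles; "dq": joint speeds; "joint_efforts": joint torques, N m; "tool_pos": TCP position; "eef_rot": TCP orientation; "ft_force": force on the tool from outside, world axes, zero at the start; "torque": the same for the moment, N m; "grip_width": opening from 0.0 (shut) to 1.0 (fully open); "grasp_force": force on a finger pad.
Only numpy, scipy, OpenCV 4.12 (cv2) and the standard library are available. Lean on these libraries where they do the work, as an engineer would, in place of code of your own. Each camera call takes 0.05 s, during which the arm holds its last target. There are 200 camera calls.

## Working session

There is one attempt and no reset: what is moved stays moved. The work goes in short steps, Python scripts to look and compute and a shell command to move; the robot and the scene stay as the last step left them, time stands still between calls to the robot, and variables do not carry over. Pictures are saved under pics/ and viewed, at most 10 in all, crops included, and the job is handed in when it is done.

```bash
mkdir -p pics; cat > h.py <<'E'
import numpy as np,cv2
from bench import r,eyes,ticket,find_in,regions_of
def cloud(p):
    z=p["z_map"];K=np.array(p["intrinsics"]);R=cv2.Rodrigues(np.array(p["rvec"],float))[0];t=np.array(p["tvec"],float).ravel()
    v,u=np.mgrid[:z.shape[0],:z.shape[1]]
    c=np.stack([(u-K[0,2])/K[0,0]*z,(v-K[1,2])/K[1,1]*z,z],-1)
    w=(c-t)@R
    w[z<=0]=np.nan
    return w
def tool():
    s=r.get_obs();return np.array(s["tool_pos"]),cv2.Rodrigues(np.array(s["eef_rot"],float))[0],s
def plan(target,yaw=None):
    # yaw: desired world angle of tool y axis (mod pi), tool down
    p,R,s=tool()
    print("t",s["time_s"],"tcp",p.round(1),"yaw y",np.degrees(np.arctan2(R[1,1],R[0,1])).round(1),"z",R[:,2].round(3))
    d=R.T@(np.array(target)-p); print("trans",(d/500).round(4))
    if yaw is not None:
        y=np.array([np.cos(yaw),np.sin(yaw),0]);
        z=np.array([0,0,-1.]);x=np.cross(y,z)
        for sg in(1,-1):
            T=np.stack([sg*x,sg*y,z],1);print("rot",(cv2.Rodrigues(R.T@T)[0].ravel()/(np.pi/4)).round(4))
E
python3 - <<'E'
from h import *
s=r.get_obs();print(s)
for n in("top","scene"):
    p=eyes.snapshot(n);cv2.imwrite(f"pics/{n}0.png",p["img"]);w=cloud(p);np.save(f"{n}0.npy",w)
    for th in("unwinder","brake_peg","tension_arm","mallet","pot","foam_box","spare_roll"):
        for g in regions_of(p,th)[:3]:
            m=g["pixels"];q=w[m];q=q[~np.isnan(q[:,0])]
            print(n,th,round(g["p"],2),np.round(g["box"]),"med",np.median(q,0).round(),"lo",np.percentile(q,2,0).round(),"hi",np.percentile(q,98,0).round())
E
```

```text
{'time_s': 0.0, 'joint_positions': array([ 1.17402979e+00,  4.23824320e-01,  1.63072542e+00, -1.48179887e-07,
        1.08861557e+00, -1.90075359e-02]), 'dq': array([-0.00045628, -0.00138035,  0.00331979, -0.00121545, -0.00093398,
       -0.00010396]), 'joint_efforts': array([ 1.25494422e-03, -5.57398903e+01, -2.81737179e+01,  1.04948099e-04,
        7.51540996e-03, -1.69972793e-05]), 'tool_pos': array([230.28392342, 580.41471182, 230.54209956]), 'eef_rot': array([-5.89799344e-01, -3.08540059e+00,  2.41693523e-03]), 'ft_force': array([-0.38072618, -0.04351538, -0.39025525]), 'torque': array([-0.01567369, -0.01433822, -0.00237364]), 'grasp_force': 0.0, 'grip_width': 0.9977409896532999}
top unwinder 0.69 [231. 138. 318. 240.] med [614.  20.  14.] lo [486. -86.   6.] hi [745. 126.  80.]
top tension_arm 0.65 [243. 196. 299. 214.] med [571.  49.  47.] lo [554. -41.  28.] hi [588.  97.  91.]
top mallet 0.78 [187. 275. 248. 309.] med [347. 143.  40.] lo [310.  81.  -0.] hi [390. 231.  63.]
top mallet 0.58 [130. 224. 179. 310.] med [438. 319.  54.] lo [302. 272.  -0.] hi [514. 368.  85.]
top
[... 758 characters left out ...]
218. 328. 304.] med [668.  23.  15.] lo [490. -82.   8.] hi [750. 126.  83.]
scene mallet 0.92 [311. 172. 365. 200.] med [343. 127.  37.] lo [278.  82.   1.] hi [390. 231.  61.]
scene mallet 0.72 [378. 173. 414. 236.] med [501. 304.  54.] lo [310. 272.   7.] hi [518. 367.  83.]
scene pot 0.79 [164. 184. 198. 226.] med [ 501. -274.   76.] lo [ 443. -318.   11.] hi [ 519. -241.   92.]
scene pot 0.52 [242. 234. 257. 249.] med [657. -63.  95.] lo [641. -75.  76.] hi [667. -51.  98.]
scene foam_box 0.94 [380. 246. 467. 313.] med [734. 328.  90.] lo [645. 259.  11.] hi [760. 404.  94.]
scene spare_roll 0.75 [104. 252. 155. 297.] med [ 726. -342.   49.] lo [ 661. -398.    3.] hi [ 763. -297.   52.]
```

View pics/top0.png

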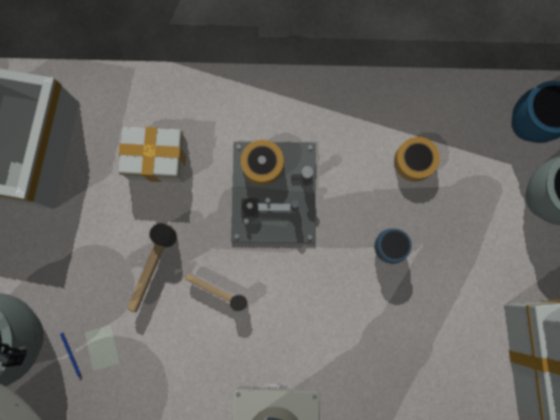

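View pics/scene0.png

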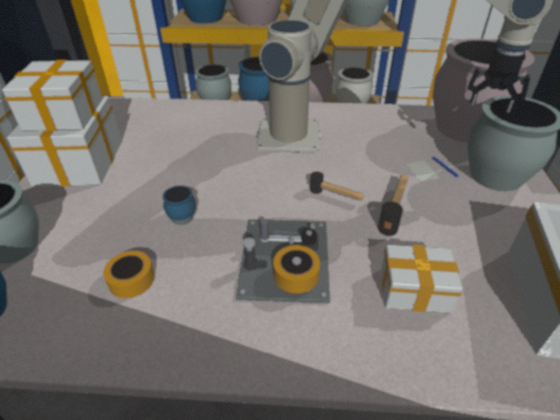

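The top view shows the tall mallet's head at about (162,235), with its handle running to (133,308). The small mallet near (215,292) is the look-alike (about 60 mm high). The unwinder spans (232..317, 140..247), with the peg at (307,172), the roller at about (295,207) and the pivot at (250,207). Next I'll measure these precisely.

```bash
python3 - <<'E'
from h import *
for n in("top","scene"):
    w=np.load(n+"0.npy");q=w.reshape(-1,3);q=q[~np.isnan(q[:,0])]
    def sel(x0,x1,y0,y1,z0,z1):
        m=(q[:,0]>x0)&(q[:,0]<x1)&(q[:,1]>y0)&(q[:,1]<y1)&(q[:,2]>z0)&(q[:,2]<z1);return q[m]
    def rep(nm,a):
        if len(a)>2:
            (c,rad)=cv2.minEnclosingCircle(a[:,:2].astype(np.float32)); print(n,nm,len(a),"mean",a.mean(0).round(1),"circ",np.round(c,1),round(rad,1),"zmed",np.median(a[:,2]).round(1))
    rep("head",sel(420,580,240,380,74,90))
    h=sel(280,460,250,400,42,62); rep("handle",h)
    c,v=h[:,:2].mean(0),np.linalg.svd(h[:,:2]-h[:,:2].mean(0),full_matrices=False)[2][0];print("dir",v, np.degrees(np.arctan2(v[1],v[0])), "ext",((h[:,:2]-c)@v).min(),((h[:,:2]-c)@v).max(),"perp std",((h[:,:2]-c)@np.array([-v[1],v[0]])).std())
    rep("smallhead",sel(290,340,70,140,50,90))
    rep("peg",sel(620,690,-100,-40,86,105))
    rep("roller",sel(540,610,-70,-10,80,100))
    rep("bar",sel(540,610,-25,65,28,38))
    rep("pivot",sel(540,610,60,120,46,58))
    rep("roll",sel(620,760,-30,150,60,72))
    pl=sel(460,770,-120,150,7,17)
    print("plate",cv2.minAreaRect(pl[:,:2].astype(np.float32)),np.percentile(pl,[1,99],0).round())
E
```

```text
top head 388 mean [490.5 297.8  80.3] circ [491.2 298.5] 28.1 zmed 80.2
top handle 687 mean [378.5 337.2  52.5] circ [378.9 334. ] 87.5 zmed 52.6
dir [-0.94037707  0.34013375] 160.11497709541203 ext -88.75854733967572 85.7910341860921 perp std 7.106139126207903
top smallhead 194 mean [323.9 100.4  58.4] circ [325.4 100.5] 20.3 zmed 58.5
top peg 116 mean [653.5 -64.4  94.1] circ [653.8 -64.3] 14.9 zmed 94.2
top roller 53 mean [572.8 -35.1  88.6] circ [573.  -35.3] 9.7 zmed 89.6
top bar 216 mean [572.2  20.2  33. ] circ [572.2  21.8] 46.4 zmed 33.0
top pivot 186 mean [571.1  79.6  51.6] circ [571.   78.9] 21.3 zmed 51.6
top roll 1214 mean [685.9  51.5  67.9] circ [687.   51.4] 55.8 zmed 68.1
plate ((614.828369140625, 15.458160400390625), (300.9783935546875, 267.23883056640625), 1.3897877931594849) [[484. -89.   7.]
 [750. 129.  17.]]
scene head 258 mean [493.2 298.1  80.4] circ [489.7 299.3] 29.2 zmed 80.5
scene handle 249 mean [368.  343.2  53.5] circ [364.8 346.8] 75.5 zmed 53.9
dir [ 0.94177244 -0.3362509 ] -19.64862257275689 ext -79.64259028194041 71.29043031980876 perp std 6.969940372391185
scene smallhead 90 mean [324.5 101.   59. ] circ [324.1 102.5] 21.4 zmed 59.4
scene peg 106 mean [654.7 -63.3  94.5] circ [652.5 -64.1] 15.7 zmed 95.0
scene roller 51 mean [574.3 -33.9  87.9] circ [570.6 -35.4] 11.5 zmed 89.1
scene bar 186 mean [573.9  17.6  33.6] circ [574.4  19.5] 44.5 zmed 33.9
scene pivot 156 mean [572.9  80.3  52.1] circ [571.1  80.6] 21.7 zmed 52.1
scene roll 1301 mean [690.9  52.1  68.9] circ [685.6  51.9] 56.0 zmed 69.2
plate ((614.9637451171875, 20.740501403808594), (275.8703308105469, 220.13873291015625), 0.9595345854759216) [[482. -87.   8.]
 [751. 130.  16.]]
```

```bash
python3 - <<'E'
from h import *
plan([434.6,318.7,140],np.radians(70.2))
plan([434.6,318.7,22],np.radians(70.2))
E
```

```text
t 0.8 tcp [230.5 580.9 231.3] yaw y 68.4 z [-0.  0. -1.]
trans [-0.5728 -0.3369  0.1827]
rot [ 0.    -0.    -0.041]
rot [-0.    -0.     3.959]
t 0.8 tcp [230.5 580.9 231.3] yaw y 68.4 z [-0.  0. -1.]
trans [-0.5728 -0.3369  0.4187]
rot [ 0.    -0.    -0.041]
rot [-0.    -0.     3.959]
```

```bash
python3 -m inch '[{"translation":[-0.5728,-0.3369,0.1827],"delta_rot":[0,0,-0.041],"jaw":-1},{"translation":[-0.5728,-0.3369,0.1827],"delta_rot":[0,0,-0.041],"jaw":-1},{"translation":[-0.5728,-0.3369,0.1827],"delta_rot":[0,0,-0.041],"jaw":-1},{"translation":[-0.5728,-0.3369,0.1827],"delta_rot":[0,0,-0.041],"jaw":-1},{"translation":[-0.5728,-0.3369,0.1827],"delta_rot":[0,0,-0.041],"jaw":-1},{"translation":[-0.5728,-0.3369,0.1827],"delta_rot":[0,0,-0.041],"jaw":-1},{"translation":[-0.5728,-0.3369,0.1827],"delta_rot":[0,0,-0.041],"jaw":-1},{"translation":[-0.5728,-0.3369,0.1827],"delta_rot":[0,0,-0.041],"jaw":-1},{"translation":[-0.5728,-0.3369,0.1827],"delta_rot":[0,0,-0.041],"jaw":-1},{"translation":[-0.5728,-0.3369,0.1827],"delta_rot":[0,0,-0.041],"jaw":-1}]'
python3 - <<'E'
from h import *
plan([434.6,318.7,22],np.radians(70.2))
p=eyes.snapshot("wrist");cv2.imwrite("pics/w1.png",p["img"])
E
```

```text
time_s: 1.63
tool_pos: [435.8, 316.1, 139.1]
eef_rot: [-0.546, -3.093, 0.002]
ft_force: [-0.5, 0.8, 0.7]
grip_width: 0.998
grasp_force: 0.0
t 1.6333 tcp [435.8 316.1 139.1] yaw y 70.0 z [-0.001 -0.001 -1.   ]
trans [0.0039 0.0044 0.2343]
rot [-0.0018 -0.0009 -0.0054]
rot [-1.4000e-03  2.8000e-03  3.9946e+00]
```

View pics/w1.png

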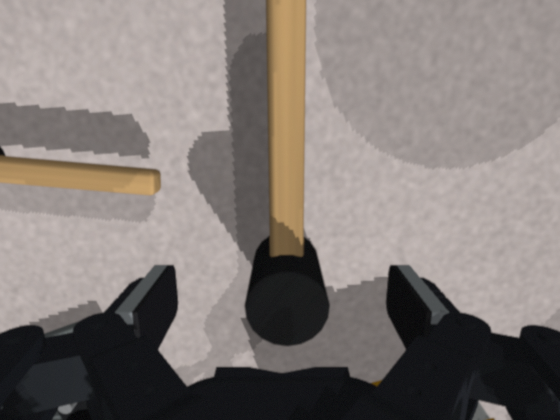

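The handle runs down the image at column 287, between the fingers (175 and 390), with the head at (287,300). The grasp is aligned, so I'll descend and grip.

```bash
python3 -m inch '[{"translation":[0,0,0.08],"delta_rot":[0,0,0],"jaw":-1},{"translation":[0,0,0.14],"delta_rot":[0,0,0],"jaw":-1},{"translation":[0,0,0.2],"delta_rot":[0,0,0],"jaw":-1},{"translation":[0,0,0.236],"delta_rot":[0,0,0],"jaw":-1},{"translation":[0,0,0.236],"delta_rot":[0,0,0],"jaw":-1},{"translation":[0,0,0.236],"delta_rot":[0,0,0],"jaw":-1},{"translation":[0,0,0.236],"delta_rot":[0,0,0],"jaw":1},{"translation":[0,0,0.236],"delta_rot":[0,0,0],"jaw":1},{"translation":[0,0,0.236],"delta_rot":[0,0,0],"jaw":1},{"translation":[0,0,0.236],"delta_rot":[0,0,0],"jaw":1}]' 120
python3 -m inch '[{"translation":[0,0,0],"delta_rot":[0,0,0],"jaw":1},{"translation":[0,0,0],"delta_rot":[0,0,0],"jaw":1},{"translation":[0,0,0],"delta_rot":[0,0,0],"jaw":1},{"translation":[0,0,0],"delta_rot":[0,0,0],"jaw":1},{"translation":[0,0,0],"delta_rot":[0,0,0],"jaw":1},{"translation":[0,0,0],"delta_rot":[0,0,0],"jaw":1}]'
```

```text
time_s: 2.52
tool_pos: [435.2, 319.3, 23.2]
eef_rot: [0.54, 3.093, 0.003]
ft_force: [-0.8, 0.6, 0.4]
grip_width: 0.454
grasp_force: 0.0
time_s: 3.02
tool_pos: [435.0, 319.1, 23.1]
eef_rot: [0.54, 3.094, 0.002]
ft_force: [-1.6, 0.4, 9.1]
grip_width: 0.261
grasp_force: 117.1
```

```bash
python3 -m inch '[{"translation":[0,0,-0.05],"delta_rot":[0,0,0],"jaw":1},{"translation":[0,0,-0.1],"delta_rot":[0,0,0],"jaw":1},{"translation":[0,0,-0.16],"delta_rot":[0,0,0],"jaw":1},{"translation":[0,0,-0.22],"delta_rot":[0,0,0],"jaw":1},{"translation":[0,0,-0.28],"delta_rot":[0,0,0],"jaw":1},{"translation":[0,0,-0.28],"delta_rot":[0,0,0],"jaw":1},{"translation":[0,0,-0.28],"delta_rot":[0,0,0],"jaw":1}]'
python3 - <<'E'
from h import *
plan([597.2,-84.8,162],np.radians(110.2))
E
```

```text
time_s: 3.6
tool_pos: [435.0, 319.0, 163.1]
eef_rot: [0.54, 3.093, 0.003]
ft_force: [-0.3, -0.2, -5.0]
grip_width: 0.258
grasp_force: 119.4
t 3.6 tcp [435.  319.  163.1] yaw y 70.2 z [ 0.002  0.002 -1.   ]
trans [-0.5789 -0.6497  0.0016]
rot [ 0.0022  0.0028 -0.8893]
rot [ 3.6000e-03 -2.8000e-03  3.1107e+00]
```

```bash
python3 -m inch '[{"translation":[-0.05,-0.056,0],"delta_rot":[0,0,-0.07],"jaw":1},{"translation":[-0.1,-0.112,0],"delta_rot":[0,0,-0.16],"jaw":1},{"translation":[-0.155,-0.174,0],"delta_rot":[0,0,-0.26],"jaw":1},{"translation":[-0.21,-0.236,0],"delta_rot":[0,0,-0.36],"jaw":1},{"translation":[-0.265,-0.298,0],"delta_rot":[0,0,-0.46],"jaw":1},{"translation":[-0.32,-0.36,0],"delta_rot":[0,0,-0.56],"jaw":1},{"translation":[-0.375,-0.42,0],"delta_rot":[0,0,-0.66],"jaw":1},{"translation":[-0.43,-0.483,0],"delta_rot":[0,0,-0.76],"jaw":1},{"translation":[-0.48,-0.54,0],"delta_rot":[0,0,-0.83],"jaw":1},{"translation":[-0.52,-0.585,0],"delta_rot":[0,0,-0.889],"jaw":1}]'
python3 -m inch '[{"translation":[0,0,0],"delta_rot":[0,0,0],"jaw":1},{"translation":[0,0,0],"delta_rot":[0,0,0],"jaw":1},{"translation":[0,0,0],"delta_rot":[0,0,0],"jaw":1}]'
python3 - <<'E'
from h import *
plan([597.2,-84.8,162],np.radians(110.2))
for n in("top","scene"):
    p=eyes.snapshot(n);cv2.imwrite(f"pics/{n}1.png",cv2.resize(p["img"][100:320,180:400],None,fx=2.5,fy=2.5))
    w=cloud(p);np.save(n+"1.npy",w)
    for g in regions_of(p,"mallet")[:3]:
        q=w[g["pixels"]];q=q[~np.isnan(q[:,0])];print(n,g["p"],g["box"],q.mean(0),np.percentile(q,[2,50,98],0).round())
E
```

```text
time_s: 4.43
tool_pos: [579.0, -47.5, 159.3]
eef_rot: [0.553, -3.088, -0.001]
ft_force: [0.8, 0.6, -4.5]
grip_width: 0.257
grasp_force: 119.4
time_s: 4.68
tool_pos: [578.2, -44.3, 159.8]
eef_rot: [0.548, -3.089, -0.002]
ft_force: [-0.2, 0.4, -3.8]
grip_width: 0.263
grasp_force: 119.8
t 4.6833 tcp [578.2 -44.3 159.8] yaw y 110.1 z [-0.004  0.001 -1.   ]
trans [-0.0077 -0.089  -0.0046]
rot [ 0.0027 -0.0051 -0.0015]
rot [-0.008  -0.0043  3.9985]
top 0.81 [186.3, 277.2, 243.3, 310.8] [350.41968034 154.37300017  44.00471126] [[309.  93.  28.]
 [350. 151.  40.]
 [388. 230.  63.]]
top 0.37 [231.0, 142.1, 274.3, 240.0] [620.75090147  84.38614865  34.5479592 ] [[489.  35.   6.]
 [630.  84.  16.]
 [741. 128.  74.]]
scene 0.62 [308.7, 172.2, 368.4, 199.3] [348.08351568 144.0576804   36.41403812] [[290.  84.   2.]
 [344. 132.  38.]
 [390. 231.  61.]]
```

View pics/scene1.png

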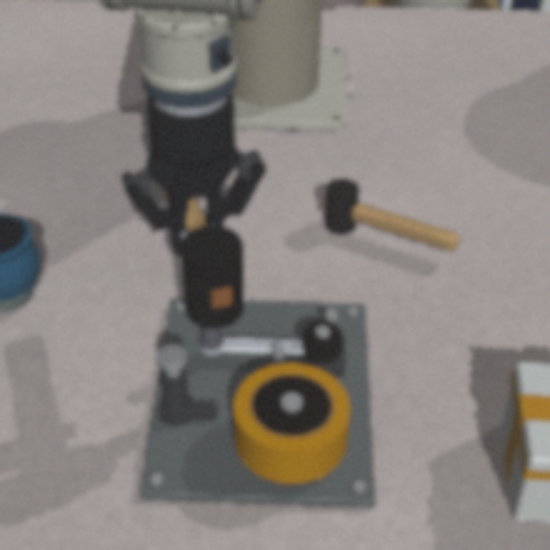

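The scene crop shows the mallet held upright, its head at about (213,275), with the peg at (172,355). I'll check the head's position and tilt in the depth cloud.

```bash
python3 - <<'E'
from h import *
for n in("scene","top"):
    w=np.load(n+"1.npy").reshape(-1,3);w=w[~np.isnan(w[:,0])]
    m=(w[:,0]>602)&(w[:,0]<675)&(abs(w[:,1]+24)<40)&(w[:,2]>120)&(w[:,2]<235);q=w[m]
    t=q[q[:,2]>208]; print(n,len(q),len(t))
    if len(t)>20:
        A=np.c_[t[:,:2]-t[:,:2].mean(0),np.ones(len(t))];c=np.linalg.lstsq(A,t[:,2],rcond=None)[0]
        print("slope deg",np.degrees(c[:2]),"z",c[2],t[:,:2].mean(0),cv2.minEnclosingCircle(t[:,:2].astype(np.float32)))
    print(np.percentile(q,[1,99],0).round(1) if len(q) else 0)
E
```

```text
scene 922 386
slope deg [-5.11950191 -1.30826587] z 216.98385011157254 [638.1044158  -23.21775309] ((628.0818481445312, -30.62497329711914), 36.846702575683594)
[[609.4 -49.8 140.6]
 [662.4   3.6 219.8]]
top 0 0
0
```

```bash
python3 -m inch '[{"translation":[-0.004,-0.045,0],"delta_rot":[0,0,0],"jaw":1},{"translation":[-0.0077,-0.089,0],"delta_rot":[0,0,0],"jaw":1},{"translation":[-0.0077,-0.089,0],"delta_rot":[0,0,0],"jaw":1},{"translation":[-0.0077,-0.089,0.03],"delta_rot":[0,0,0],"jaw":1},{"translation":[-0.0077,-0.089,0.06],"delta_rot":[0,0,0],"jaw":1},{"translation":[-0.0077,-0.089,0.07],"delta_rot":[0,0,0],"jaw":1},{"translation":[-0.0077,-0.089,0.07],"delta_rot":[0,0,0],"jaw":1},{"translation":[-0.0077,-0.089,0.07],"delta_rot":[0,0,0],"jaw":1}]'
python3 - <<'E'
from h import *
plan([597.2,-84.8,101],np.radians(110.2))
E
```

```text
time_s: 5.55
tool_pos: [599.0, -84.3, 127.0]
eef_rot: [0.552, -3.092, -0.0]
ft_force: [-0.2, 0.0, -4.9]
grip_width: 0.262
grasp_force: 119.8
t 5.55 tcp [599.  -84.3 127. ] yaw y 110.2 z [-0.  0. -1.]
trans [0.0036 0.0003 0.0521]
rot [ 0.0004 -0.0005  0.0011]
rot [ 8.0000e-04  6.0000e-04 -3.9989e+00]
```

```bash
python3 -m inch '[{"translation":[0.003,0,0.01],"delta_rot":[0,0,0],"jaw":1},{"translation":[0.003,0,0.02],"delta_rot":[0,0,0],"jaw":1},{"translation":[0.003,0,0.026],"delta_rot":[0,0,0],"jaw":1},{"translation":[0.003,0,0.032],"delta_rot":[0,0,0],"jaw":1},{"translation":[0.003,0,0.038],"delta_rot":[0,0,0],"jaw":1},{"translation":[0.003,0,0.044],"delta_rot":[0,0,0],"jaw":1},{"translation":[0.003,0,0.05],"delta_rot":[0,0,0],"jaw":1},{"translation":[0.003,0,0.05],"delta_rot":[0,0,0],"jaw":1},{"translation":[0.003,0,0.05],"delta_rot":[0,0,0],"jaw":1}]'
python3 - <<'E'
from h import *
plan([597.2,-84.8,101])
E
```

```text
time_s: 6.3
tool_pos: [598.1, -85.5, 101.8]
eef_rot: [-0.551, 3.092, -0.0]
ft_force: [2.1, 0.2, -0.4]
grip_width: 0.262
grasp_force: 120.7
t 6.3 tcp [598.1 -85.5 101.8] yaw y 110.2 z [ 0.001  0.    -1.   ]
trans [0.0013 0.002  0.0016]
```

```bash
python3 -m inch '[{"translation":[0,0,0.004],"delta_rot":[0,0,0],"jaw":1},{"translation":[0,0,0.008],"delta_rot":[0,0,0],"jaw":1},{"translation":[0,0,0.012],"delta_rot":[0,0,0],"jaw":1},{"translation":[0,0,0.012],"delta_rot":[0,0,0],"jaw":1},{"translation":[0,0,0.012],"delta_rot":[0,0,0],"jaw":1}]'
python3 - <<'E'
from h import *
for n in("scene",):
    p=eyes.snapshot(n);w=cloud(p);cv2.imwrite(f"pics/{n}2.png",cv2.resize(p["img"][190:290,210:310],None,fx=5,fy=5))
E
```

```text
time_s: 6.72
tool_pos: [597.9, -86.0, 99.8]
eef_rot: [-0.551, 3.092, -0.001]
ft_force: [-15.5, -0.1, 36.1]
grip_width: 0.264
grasp_force: 126.0
```

View pics/scene2.png

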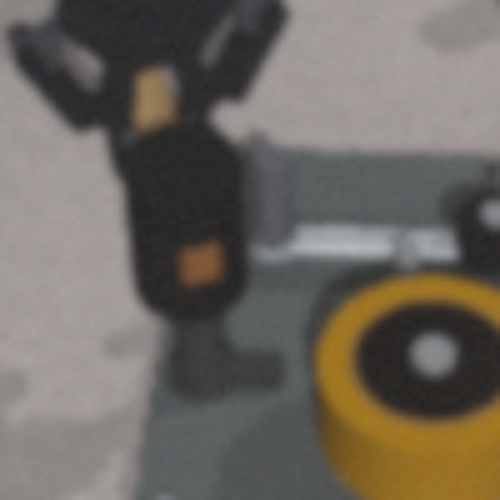

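The hammer face is at about 77 mm and the force jumped to roughly 40 N, so the head is on its boss. I'll lift and carry the mallet back.

```bash
python3 -m inch '[{"translation":[0,0,-0.04],"delta_rot":[0,0,0],"jaw":1},{"translation":[0,0,-0.08],"delta_rot":[0,0,0],"jaw":1},{"translation":[0,0,-0.14],"delta_rot":[0,0,0],"jaw":1},{"translation":[0,0,-0.14],"delta_rot":[0,0,0],"jaw":1},{"translation":[0,0,-0.14],"delta_rot":[0,0,0],"jaw":1}]'
python3 - <<'E'
from h import *
plan([435,319,160],np.radians(70.2))
p=eyes.snapshot("scene");w=cloud(p).reshape(-1,3);w=w[~np.isnan(w[:,0])]
q=w[(w[:,0]>620)&(w[:,0]<690)&(abs(w[:,1]+64)<40)&(w[:,2]>120)&(w[:,2]<260)]
print(np.percentile(q,[1,99],0).round(1));t=q[(q[:,2]>205)&(np.hypot(q[:,0]-653,q[:,1]+64)<22)]
A=np.c_[t[:,:2],np.ones(len(t))];print(len(t),np.linalg.lstsq(A,t[:,2],rcond=None)[0][:2])
q=w[(np.hypot(w[:,0]-654,w[:,1]+64)<12)&(w[:,2]<105)];print("peg",len(q),np.percentile(q,[50,90,98],0).round(1) if len(q) else 0)
E
```

```text
time_s: 7.18
tool_pos: [598.3, -85.7, 166.7]
eef_rot: [-0.551, 3.091, -0.001]
ft_force: [-0.0, 0.4, -4.7]
grip_width: 0.26
grasp_force: 120.2
t 7.1833 tcp [598.3 -85.7 166.7] yaw y 110.2 z [ 0.002 -0.001 -1.   ]
trans [0.0269 0.8725 0.0122]
rot [-7.000e-04  2.800e-03  8.889e-01]
rot [-3.6000e-03 -9.0000e-04 -3.1111e+00]
[[621.5 -97.1 147.3]
 [681.4 -38.7 239.6]]
205 [ 0.00174629 -0.00468991]
peg 180 [[661.4 -63.7  56.7]
 [664.3 -55.4  79.5]
 [665.4 -53.8  80.8]]
```

```bash
python3 -m inch '[{"translation":[0.002,0.06,0],"delta_rot":[0,0,0.06],"jaw":1},{"translation":[0.004,0.13,0],"delta_rot":[0,0,0.15],"jaw":1},{"translation":[0.007,0.21,0],"delta_rot":[0,0,0.25],"jaw":1},{"translation":[0.01,0.29,0],"delta_rot":[0,0,0.35],"jaw":1},{"translation":[0.013,0.37,0],"delta_rot":[0,0,0.45],"jaw":1},{"translation":[0.015,0.45,0],"delta_rot":[0,0,0.55],"jaw":1},{"translation":[0.018,0.53,0],"delta_rot":[0,0,0.65],"jaw":1},{"translation":[0.02,0.61,0],"delta_rot":[0,0,0.75],"jaw":1},{"translation":[0.022,0.69,0],"delta_rot":[0,0,0.83],"jaw":1},{"translation":[0.025,0.77,0],"delta_rot":[0,0,0.889],"jaw":1}]'
python3 -m inch '[{"translation":[0,0,0],"delta_rot":[0,0,0],"jaw":1},{"translation":[0,0,0],"delta_rot":[0,0,0],"jaw":1},{"translation":[0,0,0],"delta_rot":[0,0,0],"jaw":1}]'
python3 - <<'E'
from h import *
plan([435,319,24],np.radians(70.2))
E
```

```text
time_s: 8.07
tool_pos: [450.6, 272.3, 163.8]
eef_rot: [-0.545, -3.091, 0.004]
ft_force: [1.2, 0.4, -4.1]
grip_width: 0.263
grasp_force: 120.0
time_s: 8.32
tool_pos: [451.8, 271.0, 164.3]
eef_rot: [-0.537, -3.093, 0.004]
ft_force: [-1.0, -0.3, -4.9]
grip_width: 0.263
grasp_force: 120.1
t 8.3167 tcp [451.8 271.  164.3] yaw y 70.3 z [-0.003 -0.002 -1.   ]
trans [0.0634 0.0799 0.2804]
rot [-0.0035 -0.0026  0.0019]
rot [ 0.0041 -0.0055 -3.9981]
```

```bash
python3 -m inch '[{"translation":[0.03,0.04,0.04],"delta_rot":[0,0,0],"jaw":1},{"translation":[0.063,0.08,0.1],"delta_rot":[0,0,0],"jaw":1},{"translation":[0.063,0.08,0.16],"delta_rot":[0,0,0],"jaw":1},{"translation":[0.063,0.08,0.22],"delta_rot":[0,0,0],"jaw":1},{"translation":[0.063,0.08,0.26],"delta_rot":[0,0,0],"jaw":1},{"translation":[0.063,0.08,0.27],"delta_rot":[0,0,0],"jaw":1},{"translation":[0.063,0.08,0.27],"delta_rot":[0,0,0],"jaw":1},{"translation":[0.063,0.08,0.27],"delta_rot":[0,0,0],"jaw":1}]'
```

```text
time_s: 8.98
tool_pos: [437.6, 319.0, 31.2]
eef_rot: [-0.542, -3.094, 0.0]
ft_force: [0.2, -0.1, -4.1]
grip_width: 0.259
grasp_force: 119.8
```

```bash
python3 -m inch '[{"translation":[0,0,0.008],"delta_rot":[0,0,0],"jaw":1},{"translation":[0,0,0.013],"delta_rot":[0,0,0],"jaw":1},{"translation":[0,0,0.016],"delta_rot":[0,0,0],"jaw":1},{"translation":[0,0,0.016],"delta_rot":[0,0,0],"jaw":1},{"translation":[0,0,0.016],"delta_rot":[0,0,0],"jaw":1}]'
```

```text
time_s: 9.4
tool_pos: [437.1, 320.0, 23.4]
eef_rot: [0.54, 3.094, 0.001]
ft_force: [0.3, -0.1, -4.8]
grip_width: 0.262
grasp_force: 119.9
```

```bash
python3 -m inch '[{"translation":[0,0,0.002],"delta_rot":[0,0,0],"jaw":1},{"translation":[0,0,0.003],"delta_rot":[0,0,0],"jaw":1},{"translation":[0,0,0.003],"delta_rot":[0,0,0],"jaw":1}]'
python3 -m inch '[{"translation":[0,0,0],"delta_rot":[0,0,0],"jaw":-1},{"translation":[0,0,0],"delta_rot":[0,0,0],"jaw":-1},{"translation":[0,0,0],"delta_rot":[0,0,0],"jaw":-1},{"translation":[0,0,0],"delta_rot":[0,0,0],"jaw":-1},{"translation":[0,0,0],"delta_rot":[0,0,0],"jaw":-1},{"translation":[0,0,0],"delta_rot":[0,0,0],"jaw":-1},{"translation":[0,0,0],"delta_rot":[0,0,0],"jaw":-1},{"translation":[0,0,0],"delta_rot":[0,0,0],"jaw":-1},{"translation":[0,0,0],"delta_rot":[0,0,0],"jaw":-1},{"translation":[0,0,0],"delta_rot":[0,0,0],"jaw":-1}]'
```

```text
time_s: 9.65
tool_pos: [437.0, 320.1, 23.0]
eef_rot: [0.54, 3.094, 0.001]
ft_force: [-4.6, -1.9, 12.9]
grip_width: 0.261
grasp_force: 123.0
time_s: 10.48
tool_pos: [436.9, 319.7, 21.4]
eef_rot: [-0.54, -3.095, 0.0]
ft_force: [-1.1, -0.4, 0.5]
grip_width: 0.998
grasp_force: 0.0
```

```bash
python3 -m inch '[{"translation":[0,0,-0.05],"delta_rot":[0,0,0],"jaw":-1},{"translation":[0,0,-0.12],"delta_rot":[0,0,0],"jaw":-1},{"translation":[0,0,-0.2],"delta_rot":[0,0,0],"jaw":-1},{"translation":[0,0,-0.26],"delta_rot":[0,0,0],"jaw":-1},{"translation":[0,0,-0.28],"delta_rot":[0,0,0],"jaw":-1},{"translation":[0,0,-0.28],"delta_rot":[0,0,0],"jaw":-1}]' 40
python3 - <<'E'
from h import *
p=eyes.snapshot("top");cv2.imwrite("pics/top3.png",cv2.resize(p["img"][110:330,110:330],None,fx=2.5,fy=2.5))
w=cloud(p).reshape(-1,3);w=w[~np.isnan(w[:,0])]
def sel(x0,x1,y0,y1,z0,z1): return w[(w[:,0]>x0)&(w[:,0]<x1)&(w[:,1]>y0)&(w[:,1]<y1)&(w[:,2]>z0)&(w[:,2]<z1)]
for a in(sel(420,580,240,380,74,90),sel(620,690,-100,-40,73,105),sel(540,610,-70,-10,80,100)):
    print(len(a),np.median(a,0).round(1) if len(a) else 0)
plan([572.5,-35.3,150],np.radians(0.7))
E
```

```text
time_s: 10.98
tool_pos: [438.5, 320.9, 164.4]
eef_rot: [0.539, 3.091, 0.007]
ft_force: [0.6, 0.2, -0.1]
grip_width: 0.998
grasp_force: 0.0
384 [492.9 298.9  80.1]
100 [653.5 -64.   77.9]
53 [572.4 -35.4  89.1]
t 11.0333 tcp [437.4 320.1 162.3] yaw y 70.2 z [ 0.002  0.001 -1.   ]
trans [-0.4951 -0.5772  0.0241]
rot [3.3000e-03 1.0000e-04 1.5444e+00]
rot [-1.0000e-04  3.6000e-03 -2.4556e+00]
```

The peg top is at 77.9 mm, so it is fully down. The mallet is standing at (493,299). Now for the tension arm.

```bash
python3 -m inch '[{"translation":[-0.05,-0.058,0],"delta_rot":[0,0,0.08],"jaw":-0.2},{"translation":[-0.1,-0.116,0],"delta_rot":[0,0,0.18],"jaw":-0.2},{"translation":[-0.15,-0.175,0],"delta_rot":[0,0,0.28],"jaw":-0.2},{"translation":[-0.2,-0.233,0],"delta_rot":[0,0,0.38],"jaw":-0.2},{"translation":[-0.25,-0.291,0],"delta_rot":[0,0,0.48],"jaw":-0.2},{"translation":[-0.3,-0.35,0],"delta_rot":[0,0,0.58],"jaw":-0.2},{"translation":[-0.35,-0.408,0],"delta_rot":[0,0,0.68],"jaw":-0.2},{"translation":[-0.4,-0.466,0],"delta_rot":[0,0,0.78],"jaw":-0.2},{"translation":[-0.45,-0.525,0],"delta_rot":[0,0,0.88],"jaw":-0.2},{"translation":[-0.495,-0.577,0],"delta_rot":[0,0,0.98],"jaw":-0.2}]'
python3 -m inch '[{"translation":[0,0,0],"delta_rot":[0,0,0.14],"jaw":-0.2},{"translation":[0,0,0],"delta_rot":[0,0,0.28],"jaw":-0.2},{"translation":[0,0,0],"delta_rot":[0,0,0.42],"jaw":-0.2},{"translation":[0,0,0],"delta_rot":[0,0,0.565],"jaw":-0.2},{"translation":[0,0,0],"delta_rot":[0,0,0.565],"jaw":-0.2},{"translation":[0,0,0],"delta_rot":[0,0,0.565],"jaw":-0.2}]'
python3 - <<'E'
from h import *
plan([572.5,-35.3,48],np.radians(0.7))
print(tool()[2]["joint_positions"].round(2))
p=eyes.snapshot("wrist");cv2.imwrite("pics/w4.png",p["img"])
E
```

```text
time_s: 11.87
tool_pos: [571.0, -37.7, 158.8]
eef_rot: [-1.667, -2.659, 0.003]
ft_force: [-0.2, 1.1, 0.5]
grip_width: 0.599
grasp_force: 0.0
time_s: 12.37
tool_pos: [570.8, -35.5, 159.4]
eef_rot: [-2.203, -2.236, 0.004]
ft_force: [-0.5, -0.3, 0.0]
grip_width: 0.599
grasp_force: 0.0
t 12.3667 tcp [570.8 -35.5 159.4] yaw y 0.9 z [-0.004  0.    -1.   ]
trans [2.000e-04 4.100e-03 2.227e-01]
rot [-0.0045 -0.0004  0.0036]
rot [ 6.0000e-04 -7.0000e-03 -3.9964e+00]
[-0.08  0.44  1.8  -0.    0.91 -0.1 ]
```

View pics/w4.png

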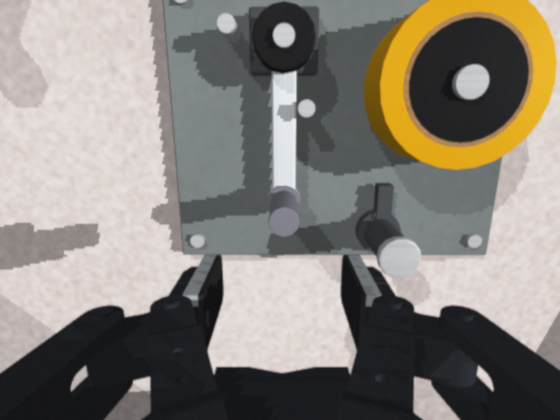

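The wrist view shows the roller at (285,215), centred between the fingers. The peg head at (400,258) is near the right finger, so I'll narrow the jaw and descend.

```bash
python3 -m inch '[{"translation":[0,0.002,0],"delta_rot":[0,0,0],"jaw":0.3},{"translation":[0,0.002,0.02],"delta_rot":[0,0,0],"jaw":0.3},{"translation":[0,0.002,0.07],"delta_rot":[0,0,0],"jaw":0.3},{"translation":[0,0.002,0.12],"delta_rot":[0,0,0],"jaw":0.3},{"translation":[0,0.002,0.17],"delta_rot":[0,0,0],"jaw":0.3},{"translation":[0,0.002,0.2],"delta_rot":[0,0,0],"jaw":0.3},{"translation":[0,0.002,0.217],"delta_rot":[0,0,0],"jaw":0.3},{"translation":[0,0.002,0.217],"delta_rot":[0,0,0],"jaw":0.3},{"translation":[0,0.002,0.217],"delta_rot":[0,0,0],"jaw":0.3}]' 40
python3 -m inch '[{"translation":[0,0,0],"delta_rot":[0,0,0],"jaw":1},{"translation":[0,0,0],"delta_rot":[0,0,0],"jaw":1},{"translation":[0,0,0],"delta_rot":[0,0,0],"jaw":1},{"translation":[0,0,0],"delta_rot":[0,0,0],"jaw":1},{"translation":[0,0,0],"delta_rot":[0,0,0],"jaw":1},{"translation":[0,0,0],"delta_rot":[0,0,0],"jaw":1}]'
python3 - <<'E'
from h import *
p,R,s=tool();print(p,R[:,1],s["ft_force"])
P=np.array([571.1,79.6]);rel=p[:2]-P;print("rad",np.hypot(*rel))
a0=np.arctan2(R[1,1],R[0,1])
for th in np.radians([6,12,18,24,30,36,42,48,54,60,66,72,78,80.2,82,84]):
    c,sn=np.cos(-th),np.sin(-th);q=P+np.array([[c,-sn],[sn,c]])@rel
    d=R.T@np.r_[q-p[:2],0];print(np.degrees(th).round(1),(d/500).round(4),(th/(np.pi/4)).round(3))
E
```

```text
time_s: 13.17
tool_pos: [573.0, -35.4, 52.7]
eef_rot: [-2.207, -2.235, 0.001]
ft_force: [0.3, -0.1, 0.0]
grip_width: 0.349
grasp_force: 0.0
time_s: 13.67
tool_pos: [571.8, -35.5, 53.7]
eef_rot: [-2.207, -2.234, 0.002]
ft_force: [-5.3, -0.6, 2.0]
grip_width: 0.223
grasp_force: 39.1
[571.84697574 -35.53301861  53.72656965] [ 0.99992404  0.01218118 -0.00187801] [-5.2851898  -0.57044134  2.04331296]
rad 115.13544175364508
6.0 [ 0.0014 -0.0241  0.    ] 0.133
12.0 [ 0.0053 -0.0478  0.0001] 0.267
18.0 [ 0.0117 -0.0711  0.0001] 0.4
24.0 [ 0.0204 -0.0935  0.0002] 0.533
30.0 [ 0.0315 -0.115   0.0002] 0.667
36.0 [ 0.0447 -0.1351  0.0003] 0.8
42.0 [ 0.06   -0.1537  0.0003] 0.933
48.0 [ 0.0772 -0.1707  0.0003] 1.067
54.0 [ 0.096  -0.1857  0.0003] 1.2
60.0 [ 0.1163 -0.1988  0.0004] 1.333
66.0 [ 0.1378 -0.2096  0.0004] 1.467
72.0 [ 0.1604 -0.2181  0.0004] 1.6
78.0 [ 0.1837 -0.2242  0.0004] 1.733
80.2 [ 0.1924 -0.2258  0.0004] 1.782
82.0 [ 0.1995 -0.2269  0.0004] 1.822
84.0 [ 0.2075 -0.2278  0.0004] 1.867
```

```bash
python3 -m inch '[{"translation":[0.0003,-0.012,0],"delta_rot":[0,0,0.067],"jaw":1},{"translation":[0.0014,-0.0241,0],"delta_rot":[0,0,0.133],"jaw":1},{"translation":[0.0053,-0.0478,0],"delta_rot":[0,0,0.267],"jaw":1},{"translation":[0.0117,-0.0711,0],"delta_rot":[0,0,0.4],"jaw":1},{"translation":[0.0204,-0.0935,0],"delta_rot":[0,0,0.533],"jaw":1},{"translation":[0.0315,-0.115,0],"delta_rot":[0,0,0.667],"jaw":1},{"translation":[0.0447,-0.1351,0],"delta_rot":[0,0,0.8],"jaw":1},{"translation":[0.06,-0.1537,0],"delta_rot":[0,0,0.933],"jaw":1},{"translation":[0.06,-0.1537,0],"delta_rot":[0,0,0.933],"jaw":1}]'
python3 - <<'E'
from h import *
p,R,s=tool();P=np.array([571.1,79.6]);rel=p[:2]-P;print(p,"rad",np.hypot(*rel),"arm deg",-90-np.degrees(np.arctan2(rel[1],rel[0])),"yaw",np.degrees(np.arctan2(R[1,1],R[0,1])))
cur=-90-np.degrees(np.arctan2(rel[1],rel[0]))
for a in [48,54,60,66,72,76,80.2,82,84]:
    t=np.radians(-90-a);q=P+115*np.array([np.cos(t),np.sin(t)])
    print(a,(R.T@np.r_[q-p[:2],0]/500).round(4),round((a-cur)/45,3))
E
```

```text
time_s: 14.42
tool_pos: [493.6, -6.7, 53.8]
eef_rot: [2.864, 1.289, -0.003]
ft_force: [-4.9, -12.8, -1.0]
grip_width: 0.221
grasp_force: 40.1
[493.61785464  -6.66319262  53.79439968] rad 115.951805726669 arm deg 41.9303828700086 yaw -41.540335179528874
48 [ 0.0034 -0.0243  0.    ] 0.135
54 [ 0.0073 -0.048   0.    ] 0.268
60 [ 0.0137 -0.0712  0.    ] 0.402
66 [ 0.0225 -0.0937 -0.    ] 0.535
72 [ 0.0336 -0.115  -0.    ] 0.668
76 [ 0.0423 -0.1286 -0.    ] 0.757
80.2 [ 0.0523 -0.1421 -0.    ] 0.85
82 [ 0.0569 -0.1477 -0.    ] 0.89
84 [ 6.220e-02 -1.537e-01 -1.000e-04] 0.935
```

```bash
python3 -m inch '[{"translation":[0.0034,-0.0243,0],"delta_rot":[0,0,0.135],"jaw":1},{"translation":[0.0073,-0.048,0],"delta_rot":[0,0,0.268],"jaw":1},{"translation":[0.0137,-0.0712,0],"delta_rot":[0,0,0.402],"jaw":1},{"translation":[0.0225,-0.0937,0],"delta_rot":[0,0,0.535],"jaw":1},{"translation":[0.0336,-0.115,0],"delta_rot":[0,0,0.668],"jaw":1},{"translation":[0.0423,-0.1286,0],"delta_rot":[0,0,0.757],"jaw":1},{"translation":[0.0523,-0.1421,0],"delta_rot":[0,0,0.85],"jaw":1},{"translation":[0.0523,-0.1421,0],"delta_rot":[0,0,0.85],"jaw":1},{"translation":[0.0523,-0.1421,0],"delta_rot":[0,0,0.85],"jaw":1}]'
python3 - <<'E'
from h import *
p,R,s=tool();P=np.array([571.1,79.6]);rel=p[:2]-P;print(p,"rad",np.hypot(*rel),"arm deg",-90-np.degrees(np.arctan2(rel[1],rel[0])),"yaw",np.degrees(np.arctan2(R[1,1],R[0,1])))
print("tool force",R.T@s["ft_force"])
E
```

```text
time_s: 15.17
tool_pos: [456.1, 59.0, 53.6]
eef_rot: [3.127, 0.287, -0.01]
ft_force: [-12.3, -9.6, 10.4]
grip_width: 0.224
grasp_force: 41.7
[456.09752455  59.0092747   53.61196994] rad 116.83127717825964 arm deg 79.84898365454444 yaw -79.52719260239334
tool force [-13.90960564   7.19757674 -10.30100908]
```

```bash
python3 -m inch '[{"translation":[-0.002,-0.003,-0.001],"delta_rot":[0,0,0.02],"jaw":1},{"translation":[-0.003,-0.006,-0.002],"delta_rot":[0,0,0.03],"jaw":1},{"translation":[-0.003,-0.006,-0.002],"delta_rot":[0,0,0.03],"jaw":1},{"translation":[-0.003,-0.006,-0.002],"delta_rot":[0,0,0.03],"jaw":1},{"translation":[-0.003,-0.006,-0.002],"delta_rot":[0,0,0.03],"jaw":1}]'
python3 - <<'E'
from h import *
p,R,s=tool();P=np.array([571.1,79.6]);rel=p[:2]-P;print(p,"rad",np.hypot(*rel),"arm deg",-90-np.degrees(np.arctan2(rel[1],rel[0])))
print("tool force",R.T@s["ft_force"])
p=eyes.snapshot("top");cv2.imwrite("pics/top5.png",cv2.resize(p["img"][110:330,110:330],None,fx=2.5,fy=2.5))
w=cloud(p).reshape(-1,3);w=w[~np.isnan(w[:,0])]
def sel(x0,x1,y0,y1,z0,z1): return w[(w[:,0]>x0)&(w[:,0]<x1)&(w[:,1]>y0)&(w[:,1]<y1)&(w[:,2]>z0)&(w[:,2]<z1)]
for a in(sel(420,580,240,380,74,90),sel(620,690,-100,-40,73,105)): print(len(a),np.median(a,0).round(1))
b=sel(485,545,30,100,28,37);print(len(b),b.mean(0), np.degrees(np.arctan2(79.6-b[:,1].mean(),571.1-b[:,0].mean())))
E
```

```text
time_s: 15.58
tool_pos: [456.1, 59.5, 53.9]
eef_rot: [3.127, 0.253, -0.005]
ft_force: [-0.7, -28.5, -7.7]
grip_width: 0.22
grasp_force: 40.5
[456.10805895  59.49163129  53.92024155] rad 116.73685364132496 arm deg 80.0811132911027
tool force [-5.21763924 27.98905444  7.7911407 ]
385 [492.9 298.8  80.3]
102 [653.4 -64.1  78. ]
0 [nan nan nan] nan<stdin>:8: RuntimeWarning: Mean of empty slice.
  ret = um.true_divide(
  ret = ret.dtype.type(ret / rcount)
```

View pics/top5.png

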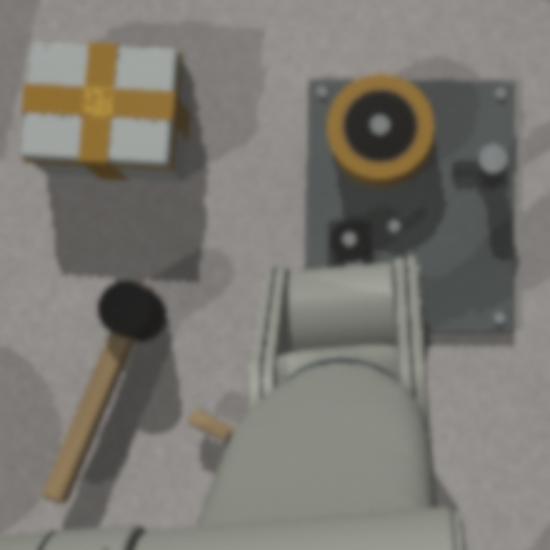

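The top view shows the mallet standing clear at (130,310), the peg down at (493,160), and the box undisturbed. The tangential force rose to 28 N with the arm barely moving at 80°, so it is on its stop. I'm handing in.

```bash
python3 -m inch '[{"translation":[0,0,0],"delta_rot":[0,0,0],"jaw":1},{"translation":[0,0,0],"delta_rot":[0,0,0],"jaw":1},{"translation":[0,0,0],"delta_rot":[0,0,0],"jaw":1},{"translation":[0,0,0],"delta_rot":[0,0,0],"jaw":1}]'; python3 -c "
from bench import ticket;print(ticket.job_done())"
```

```text
time_s: 15.97
tool_pos: [456.1, 59.5, 53.9]
eef_rot: [3.127, 0.253, -0.005]
ft_force: [-2.1, -29.9, -7.2]
grip_width: 0.223
grasp_force: 40.5
the job is handed in; nothing more can be done
None
```

I've handed the job in (no verdict came back): the mallet drove the peg fully down (top at 78 mm) and stands released on the bench off the unwinder, and the gripper is holding the tension arm at its stop (about 80°, roughly 28 N).

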